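Shut and lock the laundry-pod tub

ROBOT

A 6-joint arm with a two-finger parallel gripper is mounted at the origin on the work surface. World frame = base frame: x ahead of the robot, y to its left, z up, the work surface at z = 0. Lengths are in m, angles in degrees, forces in N, time in s.
With the tool pointing down it reaches from about 0.25 to 0.725 m from the base axis. Payload 9.7 kg.
Tool frame: the origin (TCP) lies at the centre of the arm's flange, where the gripper is bolted on; the fingertips stand bot.tips_ahead ahead of it and the grasp point (between the pads) lies 155 mm ahead of it (bot.tips_ahead is the distance from the TCP to the fingertips, in m); z points along the fingers, y is the line along which they close (so a half turn about z gives the same grasp; the last joint's range is limited). The gripper opens to 85 mm and grips with 20 to 120 N. Pads are 22 mm wide; open, the fingers measure 114 mm over their backs; the gripper's body (76 mm by 85 mm) begins 54 mm behind the grasp point. The pads swing forward as they close: fully open they stand 13 mm farther back than shut.
Start: joints at [68.067, 4.979, 10.078, 95.1, 0, 90], TCP at [0.205, 0.51, 0.405] pointing down, gripper open.
Joint ranges: [-179.16, 179.16], [-48.56, 103.87], [-65.8, 70.77], [-126.05, 130.52], [-82.76, 87.17], [-180, 180]. Speed limits (degrees/s): [127.2, 127.2, 147.25, 180, 180, 180].

INTERFACE

Orientations are given as [roll, pitch, yaw] about the fixed x, y, z axes, in that order (R = Rz(yaw) Ry(pitch) Rx(roll)).
In Python, from workcell import bot gives the robot as it stands.
- The arm moves only by the tool drive_tool, never from a script. Its argument "plan" is a list of rows, each an object of numbers: "dx", "dy", "dz": the shift along the tool's x, y, z in m; "roll": the turn about the tool's z in rad; "hand": the finger opening in m, from 0 to 0.0854. In form: [{"dx": .., "dy": .., "dz": .., "roll": .., "hand": ..}, ...]. A call has 1 to 20 rows; each row is the pose to reach, as a shift and turn from the pose commanded when the call began, along the tool's axes at that moment; what a row does not reach only later rows make up. A row lasts 1/12 s, in which the tool goes at most 41.7 mm and 7.16 degrees, less where a joint would pass 70% of its speed; a pose out of reach is approached as far as the arm can. A call with a gripper value outside its range is refused whole. The fingers move at their own pace and stop on an object; "force" is the grip in N (left out, the last holds). Time passes only in rows, so rows that repeat a pose let the fingers close. It gives the time, the measured TCP pose, the force and the opening at its end, in the units of the state.
- bot.get_obs(): the state, without advancing time (a new reading comes with each control period).
- bot.camera(name): name is "scene" or "side" or "wrist"; returns a dict with "frame" (400x640x3 uint8, red, green, blue), "z_map" (400x640 float32, m along the optical axis (not along the pixel's ray), 0 where there is no reading), "mtx" (3x3 intrinsics, pixels), "k1" (the pictures are not rectified: a ray, as slopes to the right and down, at radius r is drawn at 1 + k1 r^2 times it, then the intrinsics apply), "R" (3x3) and "t" (3): a world point X has camera coordinates R X + t. Camera axes: x right, y down, z forward; pixel columns grow to the right and rows downward; lengths in m; the calibration is good to about 2 mm. A picture is of the moment at which its call begins.
- bot.job_done(): hands the job in, once; it reports no verdict.
The state is a dict: "time": time; "q": joint angles; "qd": joint speeds; "joint_efforts": joint torques, N m; "ee_pos": TCP position; "tcp_rot": TCP orientation; "wrist_force": force on the tool from outside, world axes, zero at the start; "torque": the same for the moment, N m; "opening": finger opening in m.
Only numpy, scipy, OpenCV 4.12 (cv2) and the standard library are available. Lean on these libraries where they do the work, as an engineer would, in place of code of your own. Each camera call takes 0.05 s, during which the arm holds its last target. There are 200 camera calls.

TASK

Shut the lid of the laundry-pod tub, then lock it: push the sprung T-handled stud in and turn it about a quarter turn clockwise (seen from above) to its stop, where it locks, then let go so that it springs back up into its locking notch. Feel your way gently: do not twist it before it is pushed in far enough, ram it against its bottom or wrench it past its stop. Leave the jug, cup, brush and basket where they are.

Things in the scene. Friction and masses are not known exactly. Their poses are not given: they have to be found in the camera images.
- tub: White plastic pod tub fixed to the shelf, 170 mm (x) by 200 mm (y) by 110 mm high, walls 4 mm. Origin: centre of its underside; z up; its -x side is the front (towards the robot), the lid's hinge runs along y at the rear rim (x = +85, z = 110 mm).
- lid (a joint): Angle (rad) of the flat grey lid (178 mm front to back, 206 mm wide, 8 mm thick): 0 = shut flat on the tub, positive = front edge raised. It starts ajar (0.35 to 0.75). The stiff friction hinge stays where it is left; about 2 to 3 N downwards near the front edge moves it. Shut means under 0.03.
- lid_hinge (a point): Point on the lid's hinge axis, mid width, at the lid's underside. It and lid_front turn with the lid: their x axis points along the lid from front to hinge, y along the hinge, z out of the lid's top.
- lid_front (a point): Point on the lid's top face, mid width, 158 mm from the hinge axis, 17 mm inside the front edge and 28 mm in front of the stud's axis: bare lid, good for pushing down on.
- press (a joint): How far (m) the stud is pushed in along the lid's normal; 0 = fully out. Spring: 5 N at the start plus 0.25 N per mm. It comes free to turn only after 3.5 to 12.5 mm (unseen, differs from tub to tub; call this depth F); a hard bottom is 2 mm deeper than F: press no harder than 15 N on it. Turned and let go with the lid shut, it rises into the locking notch, 3 mm above F.
- turn (a joint): Turn (rad) of the stud: 0 = unlocked (starts within 0.06 of it), growing clockwise seen from above. Play in the entry slot: 0.2 rad either way. Unseen and different from tub to tub, a hard end stop lies at 1.2 to 1.64 rad; the notch takes the pin only within the last 0.2 rad before it. When free, friction is under 0.1 N m: a clear rise of torque (over 0.15 N m) is a wall or the stop.
- stud_grip (a point): Centre of the stud's steel T-bar: 40 mm long (its y), 12 mm wide (its x), 20 mm high; z along the stem, out of the lid. The point turns with the bar. With the stud out it is 42 mm above the lid's top face (bar from 32 to 52 mm, on a 16 mm round stem), 130 mm from the hinge axis, mid width. Unlocked, the bar lies parallel to the hinge; locked, it points roughly from front to back.
- jug: Bystander: closed blue detergent jug, 70 x 115 mm, 186 mm high. Origin at the centre of its underside.
- cup: Bystander: clear plastic measuring cup, 80 mm across, 90 mm high. Origin at the centre of its underside.
- brush: Bystander: green scrub brush lying bristles down, 55 x 145 mm, 69 mm high. Origin at the centre of its underside.
- basket: Bystander: open steel peg basket, 150 x 110 mm, 69 mm high. Origin at the centre of its underside.

How it is judged (in metres and radians):
On the way, in this order (a step that is already met when the one before it is completed fails the run):
1. the lid is shut (under 0.03 rad) with the stud still unlocked (value of joint lid below 0.03 rad and value of joint turn below 0.4 rad), for 0.1 s.
2. with the lid shut, the stud is turned beyond 0.85 rad (value of joint lid below 0.03 rad and value of joint turn above 0.85 rad), for 0.1 s.
At the end, for the whole second after the job is handed in: The lid is shut (under 0.03 rad); the stud is turned beyond 0.85 rad and, let go, has sprung back into its locking notch (less than 11 mm in, its pin drawn up by the spring with over 1 N against the notch roof), at rest (all of step 2 and value of joint press below 0.011 m and (contact force between turn_c1 and catch_c0 above 1 N or contact force between turn_c1 and catch_c1 above 1 N) and velocity of joint turn between -0.1 and 0.1 rad/s); the robot touches nothing.
It fails at once if the stud's cross-pin is forced against the catch or its end stop with more than 40 N (twisted before it is free, or wrenched past the end) (contact force between turn_c1 and anything else above 40 N).
It fails at once if the stud is rammed onto its hard bottom with more than 18 N beyond the spring's own force (contact force between turn_c1 and catch_c6 above 18 N).
It fails at once if the jug, cup, brush or basket is shifted by more than 30 mm (distance of any of jug, cup, brush, basket from where it was at the start of the episode above 0.03 m).
It also fails if it takes over 72 s, if anything falls off the work surface, if the arm or the gripper's body presses on something with over 40 N, if the wrist force passes 120 N, or if a joint passes its speed limit or range.

## Working session

There is one attempt and no reset: what is moved stays moved. The work goes in short steps, Python scripts to look and compute and a tool call to move; the robot and the scene stay as the last step left them, time stands still between calls to the robot, and variables do not carry over. Pictures are saved under pics/ and viewed, on a budget of 10 in all, crops included, one or two more only if the job needs it, and the job is handed in when it is done.

Besides the shell and the picture viewer there is one more tool, called as name(argument=value, ...), one argument or row to a line, values as JSON. drive_tool: Moves the arm, as the interface text tells. Its arguments: {"type":"object","properties":{"plan":{"type":"array","items":{"type":"object","properties":{"dx":{"type":"number"},"dy":{"type":"number"},"dz":{"type":"number"},"roll":{"type":"number"},"hand":{"type":"number"}}}},"force":{"type":"number"}},"required":["plan"]}

```bash
mkdir -p pics
cat > h.py <<'E'
import numpy as np, cv2
from workcell import bot
def px2w(c,u,v,z=None,r=1):
    m=c["mtx"]
    if z is None:
        p=c["z_map"][v-r:v+r+1,u-r:u+r+1]; p=p[p>0]; z=np.median(p)
    xd=np.array([(u-m[0,2])/m[0,0],(v-m[1,2])/m[1,1]])
    s=xd.copy()
    for _ in range(20): s=xd/(1+c["k1"]*(s@s))
    return c["R"].T@(np.array([s[0]*z,s[1]*z,z])-c["t"])
def cloud(c):
    m=c["mtx"];v,u=np.mgrid[0:400,0:640]
    x=(u-m[0,2])/m[0,0];y=(v-m[1,2])/m[1,1];a,b=x.copy(),y.copy()
    for _ in range(20):
        k=1+c["k1"]*(a*a+b*b);a,b=x/k,y/k
    z=c["z_map"];P=np.stack([a*z,b*z,z],-1)-c["t"]
    P=P@c["R"]; P[z==0]=np.nan
    return P
def save(c,n): cv2.imwrite(f"pics/{n}.png",c["frame"][:,:,::-1])
E
python3 - <<'E'
from h import *
import pickle
for n in("scene","side"):
    c=bot.camera(n);save(c,n+"0");pickle.dump(c,open(n+"0.pkl","wb"))
    print(n,-c["R"].T@c["t"],c["R"][2])
o=bot.get_obs();print(o,bot.tips_ahead)
E
```

```text
scene [1.33366504 0.15415879 0.71196694] [-0.76673923 -0.18007425 -0.61618521]
side [-0.02621226 -0.83460732  0.73500824] [ 0.51152296  0.68180266 -0.52296214]
{'time': 0.1, 'q': array([6.80681253e+01, 5.00813842e+00, 1.00384331e+01, 9.51006243e+01,
       1.38809930e-04, 9.00010653e+01]), 'qd': array([ 0.08707534, -0.05274725,  0.1686513 , -0.0525931 ,  0.00192373,
        0.08152763]), 'joint_efforts': array([-9.36267206e-04, -5.21560156e+01,  4.65652764e+01,  1.59833551e-02,
       -6.28892872e-05, -7.09947940e-06]), 'ee_pos': array([0.20542538, 0.51019208, 0.404047  ]), 'tcp_rot': array([-1.79929670e+02, -1.37502197e-04,  1.58067060e+02]), 'wrist_force': array([ 0.0856133 , -0.79499264, -0.02933721]), 'torque': array([-0.02588926, -0.07260708,  0.05624422]), 'opening': 0.08545014504258765} 0.1734
```

View pics/scene0.png

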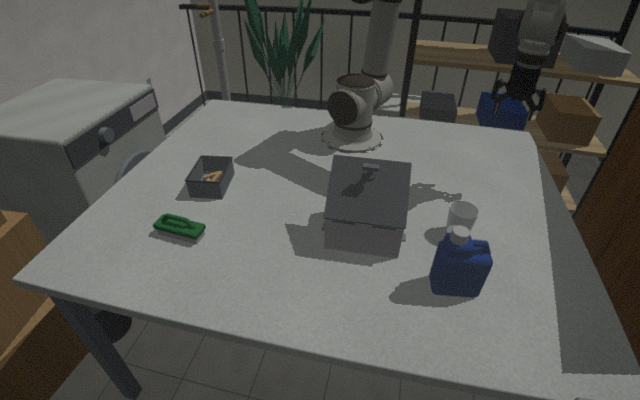

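View pics/side0.png

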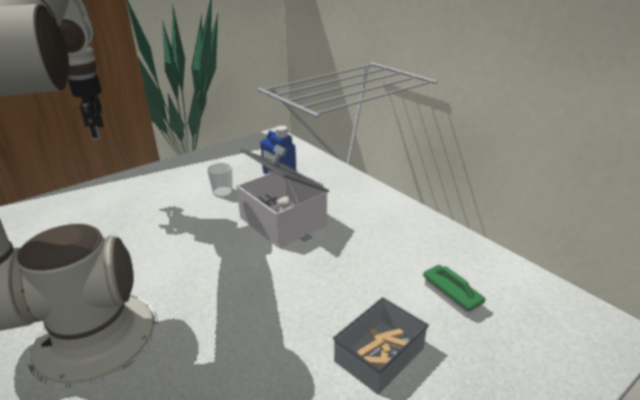

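The scene view shows the lid as a quad at about (333,157), (412,162), (405,228) and (327,218), with the T-bar near (370,167). The rear wall is below it, and the cup (462,220) and jug (460,265) stand on the left (+y) side. The side view confirms the lid is ajar with its front raised towards the robot. Next I'll fit the lid plane and the tub.

Run:
```python
from h import *
import pickle
c=pickle.load(open("scene0.pkl","rb"));P=cloud(c)
m=np.zeros((400,640),np.uint8);cv2.fillPoly(m,[np.array([[338,185],[402,190],[400,222],[333,212]])],1)
Q=P[m>0];Q=Q[np.isfinite(Q).all(1)]
ce=np.median(Q,0);n=np.linalg.svd(Q-Q.mean(0))[2][2];n*=np.sign(n[2]);print("lid n",n,"angle",np.arccos(n[2]),"res",np.std((Q-ce)@n))
# all pixels on plane nearby
d=np.abs((P-ce)@n)<.004
m2=np.zeros((400,640),np.uint8);cv2.fillPoly(m2,[np.array([[320,145],[425,150],[415,240],[318,230]])],1)
k=(d&(m2>0)).astype(np.uint8);nl,l,st,_=cv2.connectedComponentsWithStats(k);k=l==1+np.argmax(st[1:,4])
L=P[k]
# lid axes : project
h=np.array([n[0],n[1]]);h/=np.linalg.norm(h);print("horizontal dir of n(hinge dir)",h,np.degrees(np.arctan2(h[1],h[0])))
ey=np.array([-h[1],h[0],0]);ex=np.cross(ey,n)
for nm,e in(("x",ex),("y",ey)):
    s=(L-ce)@e;print(nm,e,np.percentile(s,[0,.5,2,50,98,99.5,100]))
r=cv2.minAreaRect(np.stack([(L-ce)@ex,(L-ce)@ey],1).astype(np.float32));print(r)
print("ce",ce)
# rear wall
m3=np.zeros((400,640),np.uint8);cv2.fillPoly(m3,[np.array([[332,228],[398,236],[396,250],[332,242]])],1)
W=P[m3>0];W=W[np.isfinite(W).all(1)];wn=np.linalg.svd(W-W.mean(0))[2][2];print("wall",np.median(W,0),wn,np.degrees(np.arctan2(wn[1],wn[0])))
# stud: above plane
a=((P-ce)@n);ks=(a>.02)&(a<.07)&(m2>0);S=P[ks]
v,u=np.nonzero(ks);print("stud n",ks.sum(),u.min(),u.max(),v.min(),v.max());print(np.median(S,0),a[ks].max(), ((S-ce)@ex).min(),((S-ce)@ex).max(),((S-ce)@ey).min(),((S-ce)@ey).max())
f=cv2.resize(c["frame"][140:260,310:480],None,fx=4,fy=4,interpolation=cv2.INTER_CUBIC);cv2.imwrite("pics/crop1.png",f[:,:,::-1])
for nm,(u,v) in dict(cup=(462,207),jug=(460,232)).items(): print(nm,px2w(c,u,v))
```

```text
lid n [0.56073432 0.02011649 0.82775138] angle 0.5957081237671461 res 0.0015552238959107496
horizontal dir of n(hinge dir) [0.9993571 0.0358522] 2.0546199277913195
x [ 0.82721922  0.02967671 -0.56109505] [-0.12417527 -0.12188954 -0.11923881 -0.02523502  0.05416137  0.05730721
  0.06014898]
y [-0.0358522  0.9993571  0.       ] [-0.11235931 -0.11098542 -0.1078912  -0.00545282  0.09084572  0.09363315
  0.09473383]
((-0.031985968351364136, -0.008818022906780243), (0.18434974551200867, 0.20705293118953705), 0.03319764882326126)
ce [0.60280374 0.12669361 0.14688702]
wall [0.64093093 0.12701085 0.05587198] [-0.99939137 -0.03458583  0.00455161] -178.0179619508672
stud n 132 362 378 163 173
[0.56718809 0.11673737 0.23058946] 0.05593171613633445 -0.08409212111302865 -0.07008408896288029 -0.028884561454625497 0.010760660100495076
cup [0.4618819  0.38356351 0.06929653]
jug [0.71216935 0.32988484 0.18722766]
```

View pics/crop1.png

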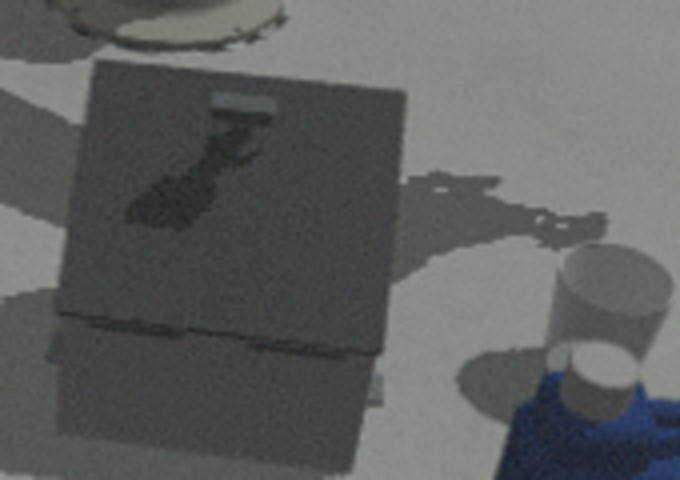

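drive_tool(
  plan=[
    {"dx":-0.01,"dy":-0.006,"dz":-0.01,"roll":-0.02,"hand":0},
    {"dx":-0.03,"dy":-0.017,"dz":-0.02,"roll":-0.05,"hand":0},
    {"dx":-0.06,"dy":-0.034,"dz":-0.026,"roll":-0.09,"hand":0},
    {"dx":-0.09,"dy":-0.051,"dz":-0.026,"roll":-0.12,"hand":0},
    {"dx":-0.12,"dy":-0.068,"dz":-0.026,"roll":-0.15,"hand":0},
    {"dx":-0.15,"dy":-0.085,"dz":-0.026,"roll":-0.18,"hand":0},
    {"dx":-0.18,"dy":-0.1015,"dz":-0.026,"roll":-0.21,"hand":0},
    {"dx":-0.21,"dy":-0.1185,"dz":-0.026,"roll":-0.24,"hand":0},
    {"dx":-0.24,"dy":-0.135,"dz":-0.026,"roll":-0.27,"hand":0},
    {"dx":-0.27,"dy":-0.152,"dz":-0.026,"roll":-0.3,"hand":0},
    {"dx":-0.3,"dy":-0.169,"dz":-0.026,"roll":-0.33,"hand":0},
    {"dx":-0.33,"dy":-0.186,"dz":-0.026,"roll":-0.36,"hand":0},
    {"dx":-0.36,"dy":-0.203,"dz":-0.026,"roll":-0.39,"hand":0},
    {"dx":-0.39,"dy":-0.22,"dz":-0.026,"roll":-0.418,"hand":0},
    {"dx":-0.415,"dy":-0.234,"dz":-0.026,"roll":-0.418,"hand":0},
    {"dx":-0.435,"dy":-0.2455,"dz":-0.026,"roll":-0.418,"hand":0},
    {"dx":-0.4425,"dy":-0.2495,"dz":-0.026,"roll":-0.418,"hand":0},
    {"dx":-0.4425,"dy":-0.2495,"dz":-0.026,"roll":-0.418,"hand":0},
    {"dx":-0.4425,"dy":-0.2495,"dz":-0.026,"roll":-0.418,"hand":0},
    {"dx":-0.4425,"dy":-0.2495,"dz":-0.026,"roll":-0.418,"hand":0},
  ],
)

```text
time: 1.77
ee_pos: [0.5222, 0.1143, 0.4307]
tcp_rot: [180.0, -0.0, -177.9]
wrist_force: [-0.8, -0.6, 0.3]
opening: 0.0001
```

Run:
```python
from h import *
o=bot.get_obs();print(o["time"],o["q"],o["ee_pos"],o["tcp_rot"],o["wrist_force"],o["opening"],bot.tips_ahead)
c=bot.camera("side")
f=cv2.resize(c["frame"][60:260,180:400],None,fx=3,fy=3,interpolation=cv2.INTER_CUBIC);cv2.imwrite("pics/side1.png",f[:,:,::-1])
```

```text
1.7667 [1.23408476e+01 3.51199067e+00 1.14375569e+01 9.79423915e+01
 1.61528758e-02 1.02801291e+01] [0.52216806 0.11427328 0.43070176] [ 1.79987109e+02 -1.94378024e-02 -1.77939282e+02] [-0.76877165 -0.60380846  0.2719075 ] 0.00012946716733270138 0.1734
```

View pics/side1.png

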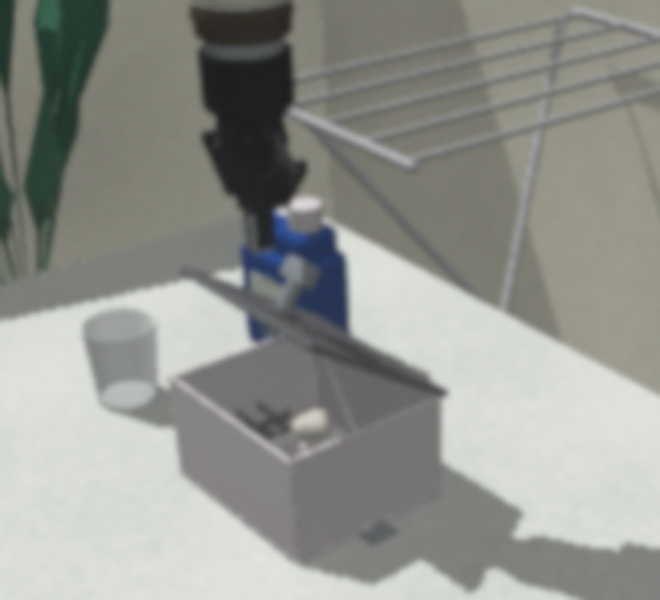

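The closed fingers hang at crop (260,235), in front of the stud at (295,275). I'll push the lid down along its arc.

drive_tool(
  plan=[
    {"dz":0.015},
    {"dz":0.03},
    {"dz":0.04},
    {"dz":0.046},
    {"dx":0.002,"dz":0.05},
    {"dx":0.005,"dz":0.055},
    {"dx":0.008,"dz":0.06},
    {"dx":0.011,"dz":0.065},
    {"dx":0.0145,"dz":0.07},
    {"dx":0.0175,"dz":0.075},
    {"dx":0.02,"dz":0.08},
    {"dx":0.0225,"dz":0.085},
    {"dx":0.025,"dz":0.09},
    {"dx":0.0275,"dz":0.095},
    {"dx":0.0295,"dz":0.1},
    {"dx":0.0315,"dz":0.105},
    {"dx":0.033,"dz":0.11},
    {"dx":0.0345,"dz":0.115},
    {"dx":0.036,"dz":0.12},
    {"dx":0.036,"dz":0.12},
  ],
)

```text
invalid input at $.plan[0]: expected keys dx, dy, dz, roll, hand
```

drive_tool(
  plan=[
    {"dx":0,"dy":0,"dz":0.015,"roll":0,"hand":0},
    {"dx":0,"dy":0,"dz":0.03,"roll":0,"hand":0},
    {"dx":0,"dy":0,"dz":0.04,"roll":0,"hand":0},
    {"dx":0,"dy":0,"dz":0.046,"roll":0,"hand":0},
    {"dx":0.002,"dy":0,"dz":0.05,"roll":0,"hand":0},
    {"dx":0.005,"dy":0,"dz":0.055,"roll":0,"hand":0},
    {"dx":0.008,"dy":0,"dz":0.06,"roll":0,"hand":0},
    {"dx":0.011,"dy":0,"dz":0.065,"roll":0,"hand":0},
    {"dx":0.0145,"dy":0,"dz":0.07,"roll":0,"hand":0},
    {"dx":0.0175,"dy":0,"dz":0.075,"roll":0,"hand":0},
    {"dx":0.02,"dy":0,"dz":0.08,"roll":0,"hand":0},
    {"dx":0.0225,"dy":0,"dz":0.085,"roll":0,"hand":0},
    {"dx":0.025,"dy":0,"dz":0.09,"roll":0,"hand":0},
    {"dx":0.0275,"dy":0,"dz":0.095,"roll":0,"hand":0},
    {"dx":0.0295,"dy":0,"dz":0.1,"roll":0,"hand":0},
    {"dx":0.0315,"dy":0,"dz":0.105,"roll":0,"hand":0},
    {"dx":0.033,"dy":0,"dz":0.11,"roll":0,"hand":0},
    {"dx":0.0345,"dy":0,"dz":0.115,"roll":0,"hand":0},
    {"dx":0.036,"dy":0,"dz":0.12,"roll":0,"hand":0},
    {"dx":0.036,"dy":0,"dz":0.12,"roll":0,"hand":0},
  ],
)

```text
time: 3.48
ee_pos: [0.4862, 0.1122, 0.3095]
tcp_rot: [-180.0, -0.1, -178.0]
wrist_force: [0.9, -0.4, -0.7]
opening: 0.0003
```

drive_tool(
  plan=[
    {"dx":0.001,"dy":0,"dz":0.003,"roll":0,"hand":0},
    {"dx":0.002,"dy":0,"dz":0.006,"roll":0,"hand":0},
    {"dx":0.003,"dy":0,"dz":0.009,"roll":0,"hand":0},
    {"dx":0.003,"dy":0,"dz":0.012,"roll":0,"hand":0},
    {"dx":0.003,"dy":0,"dz":0.014,"roll":0,"hand":0},
    {"dx":0.003,"dy":0,"dz":0.016,"roll":0,"hand":0},
  ],
)

```text
time: 3.98
ee_pos: [0.4835, 0.1121, 0.2943]
tcp_rot: [-180.0, -0.1, -178.0]
wrist_force: [-1.1, -0.5, 2.3]
opening: 0.0002
```

drive_tool(
  plan=[
    {"dx":0,"dy":0,"dz":0.001,"roll":0,"hand":0},
    {"dx":0,"dy":0,"dz":0.002,"roll":0,"hand":0},
  ],
)

```text
time: 4.15
ee_pos: [0.4836, 0.1121, 0.2925]
tcp_rot: [-180.0, -0.0, -178.0]
wrist_force: [-0.4, 0.2, 2.6]
opening: 0.0003
```

drive_tool(
  plan=[
    {"dx":0,"dy":0,"dz":0.0005,"roll":0,"hand":0},
    {"dx":0,"dy":0,"dz":0.001,"roll":0,"hand":0},
    {"dx":0,"dy":0,"dz":0.001,"roll":0,"hand":0},
  ],
)

```text
time: 4.4
ee_pos: [0.4837, 0.1121, 0.2916]
tcp_rot: [-180.0, -0.0, -178.0]
wrist_force: [-0.3, -0.2, 0.0]
opening: 0.0002
```

drive_tool(
  plan=[
    {"dx":0,"dy":0,"dz":0.0005,"roll":0,"hand":0},
    {"dx":0,"dy":0,"dz":0.001,"roll":0,"hand":0},
    {"dx":0,"dy":0,"dz":0.001,"roll":0,"hand":0},
  ],
)

```text
time: 4.65
ee_pos: [0.4837, 0.1121, 0.2914]
tcp_rot: [180.0, 0.0, -178.0]
wrist_force: [-2.8, -0.2, 6.9]
opening: 0.0003
```

Force rose to 6.9 N and the arm stalled with the tips at z = 0.118, which is the shut height. Now I'll lift, open, roll to yaw −88° and hover over the stud.

drive_tool(
  plan=[
    {"dx":0,"dy":0,"dz":-0.01,"roll":0,"hand":0},
    {"dx":0,"dy":0,"dz":-0.03,"roll":0,"hand":0},
    {"dx":0,"dy":0,"dz":-0.06,"roll":0,"hand":0},
    {"dx":0,"dy":0,"dz":-0.09,"roll":-0.1,"hand":0.06},
    {"dx":-0.005,"dy":0,"dz":-0.11,"roll":-0.2,"hand":0.06},
    {"dx":-0.01,"dy":0,"dz":-0.12,"roll":-0.32,"hand":0.06},
    {"dx":-0.015,"dy":0,"dz":-0.12,"roll":-0.44,"hand":0.06},
    {"dx":-0.02,"dy":0,"dz":-0.12,"roll":-0.56,"hand":0.06},
    {"dx":-0.025,"dy":0,"dz":-0.12,"roll":-0.68,"hand":0.06},
    {"dx":-0.028,"dy":0,"dz":-0.12,"roll":-0.8,"hand":0.06},
    {"dx":-0.028,"dy":0,"dz":-0.12,"roll":-0.92,"hand":0.06},
    {"dx":-0.028,"dy":0,"dz":-0.12,"roll":-1.04,"hand":0.06},
    {"dx":-0.028,"dy":0,"dz":-0.12,"roll":-1.16,"hand":0.06},
    {"dx":-0.028,"dy":0,"dz":-0.12,"roll":-1.28,"hand":0.06},
    {"dx":-0.028,"dy":0,"dz":-0.12,"roll":-1.4,"hand":0.06},
    {"dx":-0.028,"dy":0,"dz":-0.12,"roll":-1.5,"hand":0.06},
    {"dx":-0.028,"dy":0,"dz":-0.12,"roll":-1.571,"hand":0.06},
    {"dx":-0.028,"dy":0,"dz":-0.12,"roll":-1.571,"hand":0.06},
  ],
)

```text
time: 6.15
ee_pos: [0.5118, 0.1131, 0.4111]
tcp_rot: [-180.0, -0.0, -87.8]
wrist_force: [-0.2, 0.7, -0.3]
opening: 0.0602
```

Run:
```python
from h import *
import pickle
o=bot.get_obs();print(o["time"],o["q"],o["ee_pos"],o["tcp_rot"],o["wrist_force"],o["torque"],o["opening"])
c=bot.camera("wrist");save(c,"wrist1");pickle.dump(c,open("wrist1.pkl","wb"))
c=bot.camera("side");save(c,"s2");pickle.dump(c,open("s2.pkl","wb"));
c=bot.camera("scene");save(c,"sc2");pickle.dump(c,open("sc2.pkl","wb"))
P=cloud(c);m=(P[...,0]>.46)&(P[...,0]<.63)&(abs(P[...,1]-.118)<.09)&(P[...,2]>.1)&(P[...,2]<.13)
Q=P[m];A=np.c_[Q[:,:2],np.ones(len(Q))];print("lid plane",np.linalg.lstsq(A,Q[:,2],rcond=None)[0],np.median(Q[:,2]),len(Q))
S=P[(abs(P[...,0]-.512)<.05)&(abs(P[...,1]-.113)<.05)&(P[...,2]>.145)&(P[...,2]<.185)];print("bar",len(S),np.median(S,0),S.min(0),S.max(0))
```

```text
6.15 [ 1.24600034e+01  1.54438700e+00  7.20231897e+00  9.56347342e+01
 -4.27485921e-03 -7.97505279e+01] [0.51179601 0.11307914 0.41111959] [-1.79976412e+02 -7.89561861e-05 -8.77894697e+01] [-0.22119871  0.6779444  -0.28430622] [-0.01840726 -0.03906422 -0.04841863] 0.060153332874739965
lid plane [-0.00450384 -0.00018564  0.1220621 ] 0.11945091216920552 2438
bar 132 [0.5167122  0.11459814 0.16448431] [0.50442833 0.09490217 0.14535543] [0.52282916 0.1341914  0.17337783]
```

View pics/wrist1.png

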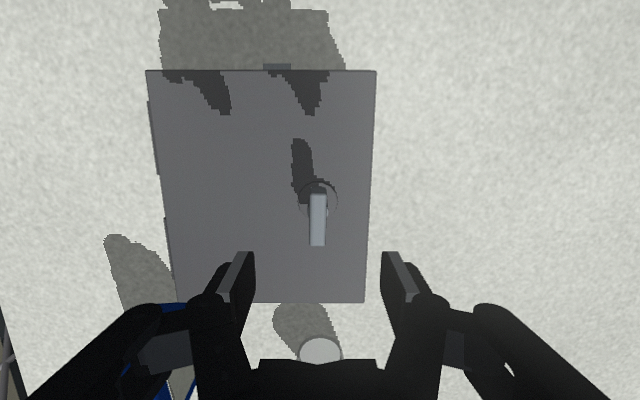

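The wrist view shows the lid shut, with the bar top spanning about (311–326, 195–246) and aligned between the pads. I'll measure the bar from this view.

Run:
```python
from h import *
import pickle
c=pickle.load(open("wrist1.pkl","rb"));P=cloud(c)
k=np.zeros((400,640),bool);k[185:250,300:335]=1
z=P[...,2];print(np.percentile(z[k&(z>.13)],[5,50,95]))
S=P[k&(z>.16)];r=cv2.minAreaRect(S[:,:2].astype(np.float32)*1000);print(len(S),S.mean(0),r)
```

```text
[0.15558429 0.17091124 0.17210569]
965 [0.51256182 0.11289897 0.17063256] ((512.4315795898438, 114.47847747802734), (11.92566967010498, 39.55836868286133), 1.8452264070510864)
```

drive_tool(
  force=40,
  plan=[
    {"dx":-0.0005,"dy":-0.0006,"dz":0.015,"roll":0,"hand":0.06},
    {"dx":-0.0005,"dy":-0.0006,"dz":0.035,"roll":0,"hand":0.06},
    {"dx":-0.0005,"dy":-0.0006,"dz":0.055,"roll":0,"hand":0.06},
    {"dx":-0.0005,"dy":-0.0006,"dz":0.075,"roll":0,"hand":0.05},
    {"dx":-0.0005,"dy":-0.0006,"dz":0.087,"roll":0,"hand":0.04},
    {"dx":-0.0005,"dy":-0.0006,"dz":0.094,"roll":0,"hand":0.03},
    {"dx":-0.0005,"dy":-0.0006,"dz":0.094,"roll":0,"hand":0.022},
    {"dx":-0.0005,"dy":-0.0006,"dz":0.094,"roll":0,"hand":0.018},
    {"dx":-0.0005,"dy":-0.0006,"dz":0.094,"roll":0,"hand":0.014},
    {"dx":-0.0005,"dy":-0.0006,"dz":0.094,"roll":0,"hand":0.01},
    {"dx":-0.0005,"dy":-0.0006,"dz":0.094,"roll":0,"hand":0.008},
    {"dx":-0.0005,"dy":-0.0006,"dz":0.094,"roll":0,"hand":0.008},
  ],
)

```text
time: 7.3
ee_pos: [0.5122, 0.1136, 0.3176]
tcp_rot: [-180.0, 0.0, -88.0]
wrist_force: [-4.6, 0.2, 5.0]
opening: 0.0114
```

```bash
cat > st.py <<'E'
from h import *
o=bot.get_obs();print(o["time"],o["ee_pos"].round(5),o["tcp_rot"].round(2),o["wrist_force"].round(2),o["torque"].round(3),round(o["opening"],4))
E
python3 st.py
python3 - <<'E'
from h import *
c=bot.camera("wrist");save(c,"wrist2")
E
```

```text
7.3 [0.51222 0.11358 0.31757] [-1.7996e+02  1.0000e-02 -8.7980e+01] [-4.57  0.22  5.01] [-0.062  0.872 -0.049] 0.0114
```

View pics/wrist2.png

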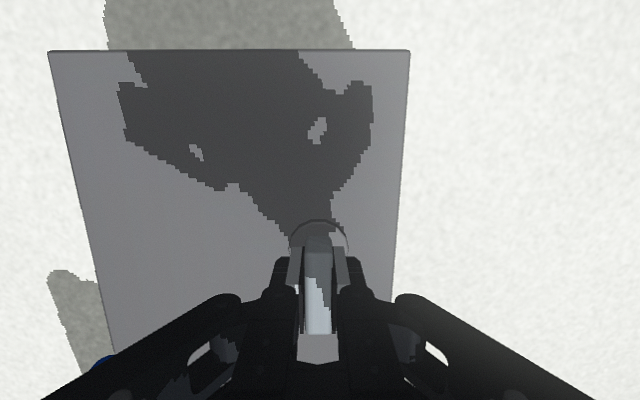

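The pads hold the bar (crop 305–332, 240–335) at 11.4 mm. Now I'll press gently in small steps.

drive_tool(
  plan=[
    {"dx":0,"dy":0.0003,"dz":0.001,"roll":0,"hand":0.008},
    {"dx":0,"dy":0.0003,"dz":0.002,"roll":0,"hand":0.008},
    {"dx":0,"dy":0.0003,"dz":0.003,"roll":0,"hand":0.008},
    {"dx":0,"dy":0.0003,"dz":0.004,"roll":0,"hand":0.008},
    {"dx":0,"dy":0.0003,"dz":0.004,"roll":0,"hand":0.008},
  ],
)

```text
time: 7.77
ee_pos: [0.5121, 0.1136, 0.3128]
tcp_rot: [-180.0, 0.0, -88.0]
wrist_force: [-2.2, -0.5, 5.3]
opening: 0.0113
```

drive_tool(
  plan=[
    {"dx":0,"dy":0,"dz":0.0005,"roll":0,"hand":0.008},
    {"dx":0,"dy":0,"dz":0.001,"roll":0,"hand":0.008},
    {"dx":0,"dy":0,"dz":0.001,"roll":0,"hand":0.008},
  ],
)

```text
time: 8.02
ee_pos: [0.5121, 0.1136, 0.3119]
tcp_rot: [-180.0, 0.0, -88.0]
wrist_force: [-2.8, -0.9, 6.2]
opening: 0.0114
```

```bash
python3 st.py
```

```text
8.0167 [0.51213 0.11361 0.31187] [-1.7995e+02  1.0000e-02 -8.7970e+01] [-2.76 -0.92  6.19] [-0.145  0.503  0.004] 0.0114
```

drive_tool(
  plan=[
    {"dx":0,"dy":0,"dz":0.0005,"roll":0,"hand":0.008},
    {"dx":0,"dy":0,"dz":0.001,"roll":0,"hand":0.008},
    {"dx":0,"dy":0,"dz":0.001,"roll":0,"hand":0.008},
  ],
)

```text
time: 8.27
ee_pos: [0.5121, 0.1136, 0.3109]
tcp_rot: [-180.0, 0.0, -88.0]
wrist_force: [-3.2, -1.1, 6.2]
opening: 0.0113
```

drive_tool(
  plan=[
    {"dx":0,"dy":0,"dz":0.0005,"roll":0,"hand":0.008},
    {"dx":0,"dy":0,"dz":0.001,"roll":0,"hand":0.008},
    {"dx":0,"dy":0,"dz":0.001,"roll":0,"hand":0.008},
  ],
)

```text
time: 8.52
ee_pos: [0.5121, 0.1136, 0.3099]
tcp_rot: [-180.0, 0.0, -88.0]
wrist_force: [-2.8, -0.8, 5.9]
opening: 0.0112
```

drive_tool(
  plan=[
    {"dx":0,"dy":0,"dz":0.0005,"roll":0,"hand":0.008},
    {"dx":0,"dy":0,"dz":0.001,"roll":0,"hand":0.008},
    {"dx":0,"dy":0,"dz":0.001,"roll":0,"hand":0.008},
  ],
)

```text
time: 8.77
ee_pos: [0.5121, 0.1136, 0.309]
tcp_rot: [-180.0, 0.0, -88.0]
wrist_force: [-2.7, -0.3, 7.5]
opening: 0.0112
```

drive_tool(
  plan=[
    {"dx":0,"dy":0,"dz":0.0005,"roll":0,"hand":0.008},
    {"dx":0,"dy":0,"dz":0.001,"roll":0,"hand":0.008},
    {"dx":0,"dy":0,"dz":0.001,"roll":0,"hand":0.008},
  ],
)

```text
time: 9.02
ee_pos: [0.5121, 0.1136, 0.308]
tcp_rot: [-179.9, 0.0, -88.0]
wrist_force: [-2.1, -0.7, 7.2]
opening: 0.0111
```

drive_tool(
  plan=[
    {"dx":0,"dy":0,"dz":0.0005,"roll":0,"hand":0.008},
    {"dx":0,"dy":0,"dz":0.001,"roll":0,"hand":0.008},
    {"dx":0,"dy":0,"dz":0.001,"roll":0,"hand":0.008},
  ],
)

```text
time: 9.27
ee_pos: [0.5121, 0.1136, 0.307]
tcp_rot: [-179.9, 0.0, -88.0]
wrist_force: [-3.1, -1.5, 7.6]
opening: 0.0109
```

drive_tool(
  plan=[
    {"dx":0,"dy":0,"dz":0.0005,"roll":0,"hand":0.008},
    {"dx":0,"dy":0,"dz":0.001,"roll":0,"hand":0.008},
    {"dx":0,"dy":0,"dz":0.001,"roll":0,"hand":0.008},
  ],
)

```text
time: 9.52
ee_pos: [0.5121, 0.1136, 0.3066]
tcp_rot: [-179.9, 0.0, -88.0]
wrist_force: [-5.2, -1.4, 11.5]
opening: 0.0111
```

Force jumped to 11.5 N with the arm lagging, so that is the bottom at TCP z ≈ 0.3067. I'll back off about 1 mm and turn a little, watching the torque.

drive_tool(
  plan=[
    {"dx":0,"dy":0,"dz":-0.001,"roll":0,"hand":0.008},
    {"dx":0,"dy":0,"dz":-0.0016,"roll":0,"hand":0.008},
    {"dx":0,"dy":0,"dz":-0.0016,"roll":0,"hand":0.008},
    {"dx":0,"dy":0,"dz":-0.0016,"roll":0.04,"hand":0.008},
    {"dx":0,"dy":0,"dz":-0.0016,"roll":0.08,"hand":0.008},
    {"dx":0,"dy":0,"dz":-0.0016,"roll":0.12,"hand":0.008},
    {"dx":0,"dy":0,"dz":-0.0016,"roll":0.12,"hand":0.008},
  ],
)

```text
time: 10.1
ee_pos: [0.512, 0.1136, 0.3076]
tcp_rot: [-180.0, 0.0, -95.0]
wrist_force: [-4.4, -0.5, 6.5]
opening: 0.0113
```

```bash
python3 st.py
```

```text
10.1 [0.51198 0.11359 0.30763] [-1.7997e+02  1.0000e-02 -9.4990e+01] [-4.44 -0.51  6.5 ] [-0.189  0.799  0.04 ] 0.0113
```

drive_tool(
  plan=[
    {"dx":0,"dy":0,"dz":0,"roll":0.03,"hand":0.008},
    {"dx":0,"dy":0,"dz":0,"roll":0.06,"hand":0.008},
    {"dx":0,"dy":0,"dz":0,"roll":0.09,"hand":0.008},
    {"dx":0,"dy":0,"dz":0,"roll":0.09,"hand":0.008},
  ],
)

```text
time: 10.43
ee_pos: [0.5119, 0.1136, 0.3075]
tcp_rot: [-180.0, 0.0, -100.1]
wrist_force: [-4.5, -0.4, 7.5]
opening: 0.0117
```

```bash
python3 st.py
```

```text
10.4333 [0.51189 0.11359 0.30754] [-1.8000e+02  1.0000e-02 -1.0011e+02] [-4.55 -0.41  7.51] [-0.154  0.999 -0.045] 0.0117
```

drive_tool(
  plan=[
    {"dx":0,"dy":0,"dz":0,"roll":0.03,"hand":0.008},
    {"dx":0,"dy":0,"dz":0,"roll":0.06,"hand":0.008},
    {"dx":0,"dy":0,"dz":0,"roll":0.06,"hand":0.008},
  ],
)

```text
time: 10.68
ee_pos: [0.5118, 0.1136, 0.3075]
tcp_rot: [180.0, 0.0, -103.5]
wrist_force: [-5.6, -1.3, 6.5]
opening: 0.0113
```

```bash
python3 st.py
```

```text
10.6833 [0.51182 0.11362 0.30751] [ 1.7999e+02  1.0000e-02 -1.0354e+02] [-5.61 -1.32  6.49] [-0.125  1.107 -0.025] 0.0113
```

No torque at 0.27 rad. I'll ease the side load (0.5 mm) and go on.

drive_tool(
  plan=[
    {"dx":0.0001,"dy":0.0005,"dz":0,"roll":0.03,"hand":0.008},
    {"dx":0.0001,"dy":0.0005,"dz":0,"roll":0.06,"hand":0.008},
    {"dx":0.0001,"dy":0.0005,"dz":0,"roll":0.1,"hand":0.008},
    {"dx":0.0001,"dy":0.0005,"dz":0,"roll":0.1,"hand":0.008},
  ],
)

```text
time: 11.02
ee_pos: [0.5114, 0.1136, 0.3076]
tcp_rot: [-180.0, 0.0, -109.3]
wrist_force: [-4.4, -0.3, 7.1]
opening: 0.0113
```

```bash
python3 st.py
```

```text
11.0167 [0.51144 0.11363 0.30756] [-1.7999e+02  1.0000e-02 -1.0931e+02] [-4.43 -0.34  7.11] [-0.121  0.856 -0.02 ] 0.0113
```

drive_tool(
  plan=[
    {"dx":0,"dy":0,"dz":0,"roll":0.05,"hand":0.008},
    {"dx":0,"dy":0,"dz":0,"roll":0.1,"hand":0.008},
    {"dx":0,"dy":0,"dz":0,"roll":0.15,"hand":0.008},
    {"dx":0,"dy":0,"dz":0,"roll":0.2,"hand":0.008},
    {"dx":0,"dy":0,"dz":0,"roll":0.25,"hand":0.008},
    {"dx":0,"dy":0,"dz":0,"roll":0.3,"hand":0.008},
    {"dx":0,"dy":0,"dz":0,"roll":0.3,"hand":0.008},
  ],
)

```text
time: 11.6
ee_pos: [0.5112, 0.1138, 0.3074]
tcp_rot: [179.9, 0.0, -126.5]
wrist_force: [-6.3, 0.4, 7.4]
opening: 0.011
```

```bash
python3 st.py
```

```text
11.6 [0.51116 0.11375 0.30741] [ 179.94    0.   -126.53] [-6.3   0.44  7.4 ] [0.152 1.293 0.029] 0.011
```

drive_tool(
  plan=[
    {"dx":0.0005,"dy":0.0006,"dz":-0.0002,"roll":0.05,"hand":0.008},
    {"dx":0.0005,"dy":0.0006,"dz":-0.0002,"roll":0.1,"hand":0.008},
    {"dx":0.0005,"dy":0.0006,"dz":-0.0002,"roll":0.15,"hand":0.008},
    {"dx":0.0005,"dy":0.0006,"dz":-0.0002,"roll":0.2,"hand":0.008},
    {"dx":0.0005,"dy":0.0006,"dz":-0.0002,"roll":0.25,"hand":0.008},
    {"dx":0.0005,"dy":0.0006,"dz":-0.0002,"roll":0.3,"hand":0.008},
    {"dx":0.0005,"dy":0.0006,"dz":-0.0002,"roll":0.35,"hand":0.008},
    {"dx":0.0005,"dy":0.0006,"dz":-0.0002,"roll":0.35,"hand":0.008},
  ],
)

```text
time: 12.27
ee_pos: [0.5105, 0.114, 0.3077]
tcp_rot: [179.9, 0.0, -146.6]
wrist_force: [-5.3, 2.8, 6.9]
opening: 0.011
```

```bash
python3 st.py
```

```text
12.2667 [0.51048 0.114   0.30772] [ 1.7992e+02  3.0000e-02 -1.4656e+02] [-5.25  2.75  6.93] [0.607 1.135 0.034] 0.011
```

drive_tool(
  plan=[
    {"dx":0.0002,"dy":0.0005,"dz":0,"roll":0.03,"hand":0.008},
    {"dx":0.0002,"dy":0.0005,"dz":0,"roll":0.06,"hand":0.008},
    {"dx":0.0002,"dy":0.0005,"dz":0,"roll":0.09,"hand":0.008},
    {"dx":0.0002,"dy":0.0005,"dz":0,"roll":0.12,"hand":0.008},
    {"dx":0.0002,"dy":0.0005,"dz":0,"roll":0.12,"hand":0.008},
  ],
)

```text
time: 12.68
ee_pos: [0.5102, 0.1143, 0.3078]
tcp_rot: [179.9, 0.0, -153.4]
wrist_force: [-4.4, 3.4, 6.7]
opening: 0.0114
```

```bash
python3 st.py
```

```text
12.6833 [0.51018 0.11426 0.30776] [ 1.7993e+02  4.0000e-02 -1.5337e+02] [-4.41  3.41  6.7 ] [ 0.476  0.958 -0.005] 0.0114
```

drive_tool(
  plan=[
    {"dx":0,"dy":0,"dz":0,"roll":0.02,"hand":0.008},
    {"dx":0,"dy":0,"dz":0,"roll":0.04,"hand":0.008},
    {"dx":0,"dy":0,"dz":0,"roll":0.04,"hand":0.008},
  ],
)

```text
time: 12.93
ee_pos: [0.5102, 0.1143, 0.3078]
tcp_rot: [179.9, 0.0, -155.6]
wrist_force: [-4.5, 3.3, 7.2]
opening: 0.0113
```

```bash
python3 st.py
```

```text
12.9333 [0.51015 0.11431 0.30778] [ 1.7992e+02  4.0000e-02 -1.5562e+02] [-4.52  3.3   7.19] [0.61  0.947 0.066] 0.0113
```

Turned 1.18 rad, still free. From here I'll take 0.04 rad at a time.

drive_tool(
  plan=[
    {"dx":0,"dy":0,"dz":0,"roll":0.02,"hand":0.008},
    {"dx":0,"dy":0,"dz":0,"roll":0.04,"hand":0.008},
    {"dx":0,"dy":0,"dz":0,"roll":0.04,"hand":0.008},
  ],
)

```text
time: 13.18
ee_pos: [0.5102, 0.1144, 0.3078]
tcp_rot: [179.9, 0.0, -157.9]
wrist_force: [-4.7, 3.8, 6.9]
opening: 0.0111
```

```bash
python3 st.py
```

```text
13.1833 [0.51016 0.11435 0.30779] [ 1.7991e+02  4.0000e-02 -1.5791e+02] [-4.71  3.76  6.92] [ 0.631  1.049 -0.007] 0.0111
```

drive_tool(
  plan=[
    {"dx":0,"dy":0,"dz":0,"roll":0.02,"hand":0.008},
    {"dx":0,"dy":0,"dz":0,"roll":0.04,"hand":0.008},
    {"dx":0,"dy":0,"dz":0,"roll":0.04,"hand":0.008},
  ],
)

```text
time: 13.43
ee_pos: [0.5101, 0.1144, 0.3078]
tcp_rot: [179.9, 0.0, -160.2]
wrist_force: [-5.3, 3.8, 7.1]
opening: 0.0114
```

```bash
python3 st.py
```

```text
13.4333 [0.51012 0.11437 0.30778] [ 1.799e+02  3.000e-02 -1.602e+02] [-5.29  3.75  7.1 ] [ 0.72   1.013 -0.033] 0.0114
```

drive_tool(
  plan=[
    {"dx":0,"dy":0,"dz":0,"roll":0.02,"hand":0.008},
    {"dx":0,"dy":0,"dz":0,"roll":0.04,"hand":0.008},
    {"dx":0,"dy":0,"dz":0,"roll":0.04,"hand":0.008},
  ],
)

```text
time: 13.68
ee_pos: [0.5101, 0.1144, 0.3078]
tcp_rot: [179.9, 0.0, -162.5]
wrist_force: [-6.3, 3.9, 6.5]
opening: 0.0112
```

```bash
python3 st.py
```

```text
13.6833 [0.51011 0.11442 0.30776] [ 1.7990e+02  3.0000e-02 -1.6249e+02] [-6.28  3.91  6.48] [ 0.811  1.051 -0.064] 0.0112
```

drive_tool(
  plan=[
    {"dx":0.0003,"dy":0.0003,"dz":0,"roll":0.02,"hand":0.008},
    {"dx":0.0003,"dy":0.0003,"dz":0,"roll":0.04,"hand":0.008},
    {"dx":0.0003,"dy":0.0003,"dz":0,"roll":0.04,"hand":0.008},
  ],
)

```text
time: 13.93
ee_pos: [0.5099, 0.1146, 0.3079]
tcp_rot: [179.9, 0.1, -164.8]
wrist_force: [-4.1, 2.8, 6.4]
opening: 0.0114
```

```bash
python3 st.py
```

```text
13.9333 [0.50991 0.11455 0.3079 ] [ 1.7991e+02  6.0000e-02 -1.6479e+02] [-4.06  2.84  6.37] [ 0.73   0.847 -0.016] 0.0114
```

drive_tool(
  plan=[
    {"dx":0,"dy":0,"dz":0,"roll":0.02,"hand":0.008},
    {"dx":0,"dy":0,"dz":0,"roll":0.04,"hand":0.008},
    {"dx":0,"dy":0,"dz":0,"roll":0.04,"hand":0.008},
  ],
)

```text
time: 14.18
ee_pos: [0.5099, 0.1146, 0.3079]
tcp_rot: [179.9, 0.1, -167.1]
wrist_force: [-4.2, 4.2, 6.0]
opening: 0.0112
```

```bash
python3 st.py
```

```text
14.1833 [0.50989 0.11461 0.30787] [ 1.7990e+02  5.0000e-02 -1.6707e+02] [-4.16  4.17  6.03] [0.703 0.839 0.029] 0.0112
```

drive_tool(
  plan=[
    {"dx":0,"dy":0,"dz":0,"roll":0.02,"hand":0.008},
    {"dx":0,"dy":0,"dz":0,"roll":0.04,"hand":0.008},
    {"dx":0,"dy":0,"dz":0,"roll":0.04,"hand":0.008},
  ],
)

```text
time: 14.43
ee_pos: [0.5099, 0.1147, 0.3079]
tcp_rot: [179.9, 0.0, -169.4]
wrist_force: [-4.2, 3.6, 5.8]
opening: 0.0109
```

```bash
python3 st.py
```

```text
14.4333 [0.50987 0.11465 0.30787] [ 1.7989e+02  5.0000e-02 -1.6936e+02] [-4.2   3.57  5.83] [ 0.833  0.822 -0.006] 0.0109
```

drive_tool(
  plan=[
    {"dx":0,"dy":0,"dz":0,"roll":0.02,"hand":0.008},
    {"dx":0,"dy":0,"dz":0,"roll":0.04,"hand":0.008},
    {"dx":0,"dy":0,"dz":0,"roll":0.04,"hand":0.008},
  ],
)

```text
time: 14.68
ee_pos: [0.5099, 0.1147, 0.3079]
tcp_rot: [179.9, 0.0, -171.7]
wrist_force: [-5.3, 4.1, 7.6]
opening: 0.0113
```

```bash
python3 st.py
```

```text
14.6833 [0.50987 0.11467 0.30787] [ 1.7988e+02  4.0000e-02 -1.7165e+02] [-5.33  4.06  7.64] [ 0.901  0.847 -0.008] 0.0113
```

drive_tool(
  plan=[
    {"dx":0,"dy":0,"dz":0,"roll":0.02,"hand":0.008},
    {"dx":0,"dy":0,"dz":0,"roll":0.04,"hand":0.008},
    {"dx":0,"dy":0,"dz":0,"roll":0.04,"hand":0.008},
  ],
)

```text
time: 14.93
ee_pos: [0.5098, 0.1147, 0.3079]
tcp_rot: [179.9, 0.0, -173.9]
wrist_force: [-4.0, 4.7, 5.6]
opening: 0.0112
```

```bash
python3 st.py
python3 - <<'E'
from h import *
c=bot.camera("wrist");save(c,"wrist3")
E
```

```text
14.9333 [0.50984 0.11472 0.30787] [ 1.7987e+02  4.0000e-02 -1.7394e+02] [-4.04  4.65  5.61] [ 0.984  0.892 -0.004] 0.0112
```

View pics/wrist3.png

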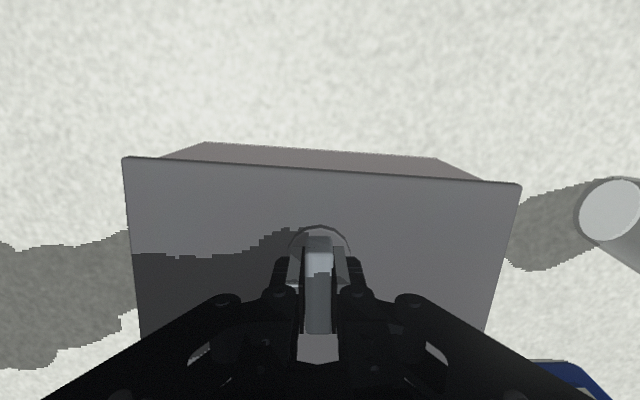

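The bar has turned with the pads (305–332, 235–335), and the lid stays shut. Continuing to the stop.

drive_tool(
  plan=[
    {"dx":0,"dy":0,"dz":0,"roll":0.02,"hand":0.008},
    {"dx":0,"dy":0,"dz":0,"roll":0.04,"hand":0.008},
    {"dx":0,"dy":0,"dz":0,"roll":0.04,"hand":0.008},
  ],
)

```text
time: 15.23
ee_pos: [0.5098, 0.1148, 0.3078]
tcp_rot: [179.9, 0.0, -176.2]
wrist_force: [-4.1, 5.0, 6.5]
opening: 0.0114
```

```bash
python3 st.py
```

```text
15.2333 [0.50983 0.11479 0.30784] [ 1.7986e+02  3.0000e-02 -1.7623e+02] [-4.08  4.99  6.47] [1.108 0.909 0.008] 0.0114
```

drive_tool(
  plan=[
    {"dx":0,"dy":0,"dz":0,"roll":0.02,"hand":0.008},
    {"dx":0,"dy":0,"dz":0,"roll":0.04,"hand":0.008},
    {"dx":0,"dy":0,"dz":0,"roll":0.04,"hand":0.008},
  ],
)

```text
time: 15.48
ee_pos: [0.5098, 0.1148, 0.3079]
tcp_rot: [179.9, 0.0, -178.5]
wrist_force: [-4.4, 5.7, 6.7]
opening: 0.0113
```

```bash
python3 st.py
```

```text
15.4833 [0.50984 0.11481 0.30788] [ 1.7985e+02  3.0000e-02 -1.7852e+02] [-4.35  5.65  6.66] [ 1.188  0.969 -0.002] 0.0113
```

drive_tool(
  plan=[
    {"dx":0,"dy":0.0003,"dz":0,"roll":0.015,"hand":0.008},
    {"dx":0,"dy":0.0003,"dz":0,"roll":0.03,"hand":0.008},
    {"dx":0,"dy":0.0003,"dz":0,"roll":0.03,"hand":0.008},
  ],
)

```text
time: 15.73
ee_pos: [0.5098, 0.115, 0.3079]
tcp_rot: [179.9, 0.0, 179.8]
wrist_force: [-3.9, 4.6, 6.9]
opening: 0.0113
```

```bash
python3 st.py
```

```text
15.7333 [0.50984 0.11501 0.30789] [1.7988e+02 3.0000e-02 1.7979e+02] [-3.94  4.57  6.94] [0.902 0.983 0.06 ] 0.0113
```

drive_tool(
  plan=[
    {"dx":0,"dy":0,"dz":0,"roll":0.015,"hand":0.008},
    {"dx":0,"dy":0,"dz":0,"roll":0.03,"hand":0.008},
    {"dx":0,"dy":0,"dz":0,"roll":0.03,"hand":0.008},
  ],
)

```text
time: 15.98
ee_pos: [0.5098, 0.115, 0.3079]
tcp_rot: [179.9, 0.0, 178.1]
wrist_force: [-4.4, 5.3, 6.9]
opening: 0.0109
```

```bash
python3 st.py
```

```text
15.9833 [0.50982 0.11503 0.30787] [1.7988e+02 2.0000e-02 1.7809e+02] [-4.43  5.25  6.91] [0.869 0.939 0.384] 0.0109
```

Torque rose to 0.38 N m at about 1.64 rad, which is the stop. I'll back off 0.05 rad, let it rise 2 mm and release.

drive_tool(
  plan=[
    {"dx":0,"dy":0,"dz":0,"roll":-0.03,"hand":0.008},
    {"dx":0,"dy":0,"dz":0,"roll":-0.05,"hand":0.008},
    {"dx":0,"dy":0,"dz":-0.001,"roll":-0.05,"hand":0.008},
    {"dx":0,"dy":0,"dz":-0.002,"roll":-0.05,"hand":0.008},
    {"dx":0,"dy":0,"dz":-0.002,"roll":-0.05,"hand":0.008},
  ],
)

```text
time: 16.4
ee_pos: [0.5098, 0.115, 0.3098]
tcp_rot: [179.9, 0.0, -179.0]
wrist_force: [-4.7, 4.6, 5.2]
opening: 0.0115
```

```bash
python3 st.py
```

```text
16.4 [0.50983 0.11499 0.30984] [ 1.7988e+02  2.0000e-02 -1.7902e+02] [-4.67  4.59  5.21] [0.868 0.868 0.045] 0.0115
```

drive_tool(
  plan=[
    {"dx":0,"dy":0,"dz":-0.002,"roll":0,"hand":0.02},
    {"dx":0,"dy":0,"dz":-0.002,"roll":0,"hand":0.04},
    {"dx":0,"dy":0,"dz":-0.002,"roll":0,"hand":0.06},
    {"dx":0,"dy":0,"dz":-0.002,"roll":0,"hand":0.06},
    {"dx":0,"dy":0,"dz":-0.01,"roll":0,"hand":0.06},
    {"dx":0,"dy":0,"dz":-0.03,"roll":0,"hand":0.06},
    {"dx":0,"dy":0,"dz":-0.06,"roll":0,"hand":0.06},
    {"dx":0,"dy":0,"dz":-0.09,"roll":0,"hand":0.06},
    {"dx":0,"dy":0,"dz":-0.11,"roll":0,"hand":0.06},
    {"dx":0,"dy":0,"dz":-0.12,"roll":0,"hand":0.06},
    {"dx":0,"dy":0,"dz":-0.12,"roll":0,"hand":0.06},
    {"dx":0,"dy":0,"dz":-0.12,"roll":0,"hand":0.06},
  ],
)

```text
time: 17.4
ee_pos: [0.5101, 0.1144, 0.429]
tcp_rot: [-180.0, -0.0, -179.1]
wrist_force: [-0.4, 0.4, -0.9]
opening: 0.0602
```

```bash
python3 st.py
python3 - <<'E'
from h import *
c=bot.camera("wrist");save(c,"wrist4")
P=cloud(c);z=P[...,2]
S=P[(abs(P[...,0]-.512)<.035)&(abs(P[...,1]-.113)<.035)&(z>.145)&(z<.185)]
print(len(S),np.percentile(S[:,2],[5,50,95]),cv2.minAreaRect(S[:,:2].astype(np.float32)*1000))
c=bot.camera("scene");P=cloud(c);save(c,"sc4");m=(P[...,0]>.46)&(P[...,0]<.63)&(abs(P[...,1]-.118)<.09)&(P[...,2]>.1)&(P[...,2]<.13)
Q=P[m];A=np.c_[Q[:,:2],np.ones(len(Q))];print("lid plane",np.linalg.lstsq(A,Q[:,2],rcond=None)[0])
E
```

```text
17.4 [0.51006 0.11436 0.429  ] [-180.     -0.   -179.08] [-0.38  0.44 -0.93] [-0.016  0.017  0.008] 0.0602
860 [0.15122725 0.1646674  0.16594166] ((511.93603515625, 115.1915054321289), (39.566017150878906, 14.864570617675781), 0.9684174060821533)
lid plane [-4.29037171e-03  1.30785137e-06  1.21927721e-01]
```

View pics/wrist4.png

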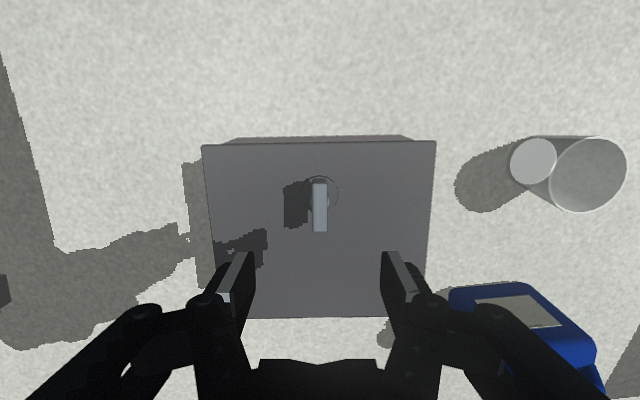

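The bar now points front to back, with its top at z 0.1648 against 0.1709 when fully out. It sits about 6 mm in, and F ≈ 9 mm less 3 mm predicts 6 mm for the notch. The lid is flat and the robot is clear, so I'm handing in.

```bash
python3 -c "
from workcell import bot
print(bot.job_done())"
```

```text
the job is handed in; nothing more can be done
None
```

The tub lid is shut and the stud appears locked in its notch. I handed the job in at about 17.5 s; no verdict is given.

- **Lid:** I pushed it down with closed fingers until the force rose to 6.9 N. Its fitted slope afterwards was 0.004, against the 0.03 rad limit.
- **Pressing the stud:** I felt the bottom at 11.5 N total, about 11 mm in, and backed off about 1 mm before turning.
- **Turning:** I turned it in small steps to the stop, reached after about 1.64 rad. Torque there rose to 0.38 N m. I then eased back 0.05 rad and let go.
- **Last checks:** The bar points front to back and sits about 6 mm in, which matches the expected notch depth. The gripper is clear of everything.
- **Less certain:** A steady side force of 4 to 6 N stayed on the wrist while I gripped the stud, and small sideways shifts eased it only briefly. I did not measure the notch contact force directly. I also did not re-measure the jug, cup, brush or basket; no planned move came near them.

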